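Refit the hinge pin of a bench jigger's swing arm and hold it home

TASK

Refit the hinge pin of the green bench jigger: pick up the square-headed steel pin and, from the jigger's right-hand side as seen from the robot, thread it nose first through the near bushing of the fork, on through the eye of the grey swing arm and then through the far bushing, pushing it fully home so that its head seats against the near lug. Finish while still gripping the pin by its head and holding it home, so that a colleague can put the locking collar on the nose; do not let go. Leave the swing arm down on its stop and everything else on the bench where it stands.

Things in the scene. Friction and masses are not known exactly. Their poses are not given: they have to be found in the camera images.
- pin: Steel hinge pin, 0.34 kg, lying at the robot's right, nose roughly to its left. Dark square head 24 x 24 x 56 mm, then a round shank 12 mm thick, 117 mm long, its last 12 mm tapering to 5.6 mm. Origin on the axis at the shoulder (front face of the head); x along the axis to the nose. Level at first, axis 12 mm above the bench, head's flats level and upright; balances 5 mm behind the shoulder.
- pin_nose (a point): Tip of the pin's nose, on its axis, 117 mm in front of the shoulder.
- jigger: Fixed green bench jigger; place and yaw vary. Base 420 x 160 x 22 mm; on a pedestal stands its fork: two round lugs 44 mm across, 16 mm thick, each with a bronze bushing of 14 mm bore right through. Origin on the bench under the middle of the hinge; x to the wheel with white plaster mould (190 mm ahead), y along the level hinge axis from near to far lug; axis 150 mm up.
- near_bush (a point): Centre of the near bushing's mouth on the hinge axis, in the outer face of the lug on the robot's right. The pin enters here and travels along the jigger's +y; home, the pin's origin is at this point.
- far_bush (a point): Centre of the far bushing's outer mouth, in the outer face of the other lug, on the hinge axis, 88 mm from near_bush; when the pin is home its nose stands 29 mm out of this face.
- swing_arm (a joint): Angle of the jigger's grey swing arm (rad): 0 on its stop, where it lies by its weight, growing as the handle is lifted. Its eye (52 mm long, 40 mm across, bore 16 mm) sits between the lugs, in line with the bushings. A 36 mm high bar runs ahead over the mould; a dark counterweight 68 mm across hangs 112 mm behind the hinge. Nothing on the jigger stands over 34 mm above the hinge axis.
- collar: Bystander: the dark steel locking collar, a ring of 32 mm diameter, 12 mm thick, lying flat to the left of the jigger; origin under its centre.
- spanner: Bystander: a flat steel spanner 170 mm long lying left of the jigger; origin under its middle, x along it.
- paint_bowl: Bystander: a small blue bowl, 110 mm across, 45 mm high; origin under its centre.
- brush_jar: Bystander: a white jar of 76 mm diameter holding painters' brushes, 240 mm high with them; origin under its centre.
- plates: Bystander: a stack of four biscuit plates, 176 mm across, 40 mm high; origin under its centre.
- vase: Bystander: a biscuit vase 132 mm across, 215 mm high, left of the jigger; origin under its centre.
- glaze_jar: Bystander: a closed blue glaze jar, 76 mm across, 75 mm high; origin under its centre.
- turning_knife: Bystander: a flat-bladed palette knife 250 mm long with a wooden handle; origin under its middle, x along it.

How it is judged:
By the outcome, as a careful person would: the job done as asked, in the order asked, and still so for the second after the job is handed in, while the arm keeps its last pose, push and grip.
It also fails if it takes over 48 s, if anything falls off the work surface, if the arm or the gripper's body presses on something with over 40 N, if the wrist force passes 120 N, or if a joint passes its speed limit or range.

ROBOT

A 6-joint arm with a two-finger parallel gripper is mounted at the origin on the work surface. World frame = base frame: x ahead of the robot, y to its left, z up, the work surface at z = 0. Lengths are in m, angles in degrees, forces in N, time in s.
With the tool pointing down it reaches from about 0.4 to 0.825 m from the base axis. Payload 7 kg.
Tool frame: the origin (TCP) lies between the finger pads; the fingertips stand 25 mm ahead of it and the grasp point (between the pads) lies 6 mm ahead of it; z points along the fingers, y is the line along which they close (so a half turn about z gives the same grasp; the last joint's range is limited). The gripper opens to 88 mm and grips with 3 to 60 N. Pads are 19 mm wide; open, the fingers measure 130 mm over their backs; the gripper's body (78 mm by 193 mm) begins 47 mm behind the grasp point.
Start: joints at [81.996, 20.546, 0.682, 0, -70.136, -16.507], TCP at [0.28, 0.614, 0.213] pointing down, gripper open.
Joint ranges: [-176.03, 176.03], [-82.01, 121.73], [-58.28, 71.71], [-173.87, 95.51], [-174.79, -0.11], [-173.66, 173.66]. Speed limits (degrees/s): [136.94, 136.94, 172.46, 180, 180, 180].

INTERFACE

Orientations are given as [roll, pitch, yaw] about the fixed x, y, z axes, in that order (R = Rz(yaw) Ry(pitch) Rx(roll)).
In Python, from plant import ctrl gives the robot as it stands.
- The arm moves only by the tool drive_effector, called after "Request:" by a JSON object that holds its "method" and its "body". Schema: {"type":"object","properties":{"segments":{"type":"array","items":{"type":"array","prefixItems":[{"type":"array","items":{"type":"number"},"minItems":3,"maxItems":3},{"type":"number"},{"type":"number"}],"minItems":3,"maxItems":3},"minItems":1,"maxItems":8},"only":{"type":"string"},"quiet":{"type":"boolean"},"lines":{"type":"string"}},"required":["segments"],"additionalProperties":false}. segments is a list of rows, 1 to 8 of them, each written [[dx, dy, dz], turn, opening]: dx, dy, dz in fractions of the full range, 1 being 0.6 m, then a turn about the tool's z in normalised numbers (1 is 90 degrees), then the finger opening in m; each row is the pose to reach, as a shift and turn from the pose commanded when the call began, along the tool's axes at that moment; what a row does not reach only later rows make up. A row lasts 1/8 s, in which the tool goes at most 0.0625 m and 10.7 degrees, less where a joint would pass 70% of its speed; a pose out of reach is approached as far as the arm can. The fingers move at their own pace and stop on an object; the grip force is fixed at half the most. Time passes only in rows, so rows that do not move let the fingers close. The tool returns the time, the measured TCP pose, the force, the opening and the grip force at its end. only (a regular expression) keeps the lines of the reply that match it, lines (a string "A,B") keeps lines A to B, and quiet returns only ok. Shift and turn numbers lie between -1 and 1, and a call with a number outside is refused. Input that does not fit is refused with a message, and nothing moves.
- ctrl.get_obs(): the state, without advancing time (a new reading comes with each control period).
- ctrl.snapshot(name): name is "scene" or "top" or "wrist"; returns a dict with "frame" (384x512x3 uint8, red, green, blue), "z_map" (384x512 float32, m along the optical axis (not along the pixel's ray), 0 where there is no reading), "fovy" (degrees; the focal length in pixels is half the picture's height over the tangent of half this angle, whatever the lens; pixels are square), "cx", "cy" (the principal point, pixels), "R" (3x3) and "t" (3): a world point X has camera coordinates R X + t; the wrist camera has in their place "T_tool_cam" (4x4, takes a point from camera to tool coordinates, whose origin is the TCP and whose axes are the flange's). Camera axes: x right, y down, z forward; pixel columns grow to the right and rows downward; lengths in m; the calibration is good to about 2 mm. A picture is of the moment at which its call begins: read the wrist's pose just before it.
- ctrl.close_job(): hands the job in; it is judged then, once.
The state is a dict: "clock": time; "joint_pos": joint angles; "qvel": joint speeds; "tau": joint torques, N m; "tool_pos": TCP position; "orientation": TCP orientation; "force": force on the tool from outside, world axes, zero at the start; "moment": the same for the moment, N m; "opening": finger opening in m; "gripper_force": force on a finger pad.
Only numpy, scipy, OpenCV 4.12 (cv2) and the standard library are available. Lean on these libraries where they do the work, as an engineer would, in place of code of your own. Each camera call takes 0.05 s, during which the arm holds its last target. There are 200 camera calls.

## Working session

There is one attempt and no reset: what is moved stays moved. The work goes in short steps, Python scripts to look and compute and a tool call to move; the robot and the scene stay as the last step left them, time stands still between calls to the robot, and variables do not carry over. Pictures are saved under pics/ and viewed, at most 10 in all, crops included, and the job is handed in when it is done.

```bash
ls; mkdir -p pics; cat > h.py <<'E'
from plant import ctrl
import numpy as np, cv2
from scipy.spatial.transform import Rotation as Ro
def snap(n):
    o=ctrl.get_obs(); s=ctrl.snapshot(n)
    f=s["frame"].shape[0]/2/np.tan(np.radians(s["fovy"])/2)
    v,u=np.mgrid[:384,:512]; z=s["z_map"]
    P=np.dstack([(u-s["cx"])/f*z,(v-s["cy"])/f*z,z])
    if "R" in s: W=(P-np.array(s["t"]))@np.array(s["R"])
    else:
        T=np.array(s["T_tool_cam"]); Rt=Ro.from_euler('xyz',o["orientation"],degrees=True).as_matrix()
        W=(P@T[:3,:3].T+T[:3,3])@Rt.T+np.array(o["tool_pos"])
    W[z==0]=np.nan
    return s["frame"],W
def save(n,fr,box=None,k=1):
    if box: fr=fr[box[1]:box[3],box[0]:box[2]]
    cv2.imwrite("pics/"+n,cv2.resize(fr[:,:,::-1],None,fx=k,fy=k,interpolation=cv2.INTER_CUBIC))
E
python3 - <<'E'
from h import *
print(ctrl.get_obs())
a=[]
for n in("top","scene"):
    f,W=snap(n); np.savez(n,f=f,W=W); save(n+"1.png",f,k=1.5)
E
```

```text
pics
plant.py
{'clock': 0.0, 'joint_pos': array([ 8.19954575e+01,  2.05913753e+01,  6.31982592e-01, -1.87015839e-02,
       -7.01340987e+01, -1.65063731e+01]), 'qvel': array([ 0.03127924, -0.03706311,  0.01027656, -0.10013431,  0.03141206,
       -0.10584779]), 'tau': array([ 2.62803725e-03, -5.82729685e+01,  2.93050289e+01,  6.99738890e+00,
        6.93943395e-03, -1.58527764e-04]), 'tool_pos': array([0.27986314, 0.61368472, 0.21231422]), 'orientation': array([ 1.79905366e+02, -9.70937756e-03, -2.45172771e+01]), 'force': array([-0.01897711,  0.18603018, -0.19281438]), 'moment': array([-0.00915085, -0.0218866 , -0.0123509 ]), 'gripper_force': 0.0, 'opening': 0.0878799617594637}
```

View pics/top1.png

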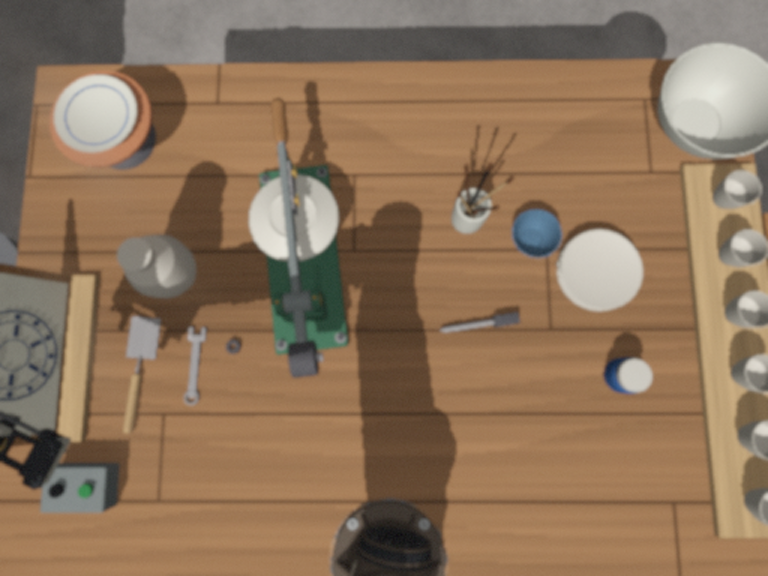

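View pics/scene1.png

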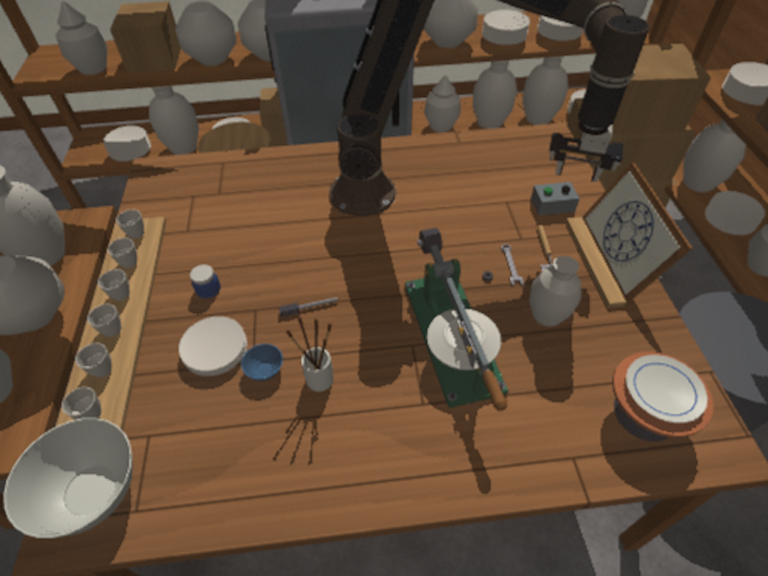

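```bash
python3 - <<'E'
from h import *
d=np.load("top.npz");f,W=d["f"],d["W"]
def at(u,v): return W[int(v/1.5),int(u/1.5)].round(4)
for p in [(455,326),(510,317),(297,300),(300,262),(303,357),(280,318),(325,310),(278,110),(233,345)]: print(p,at(*p))
# pin
m=np.zeros(W.shape[:2],bool); m[200:228,285:355]=1
m&=(W[:,:,2]>.006)&(W[:,:,2]<.05)
P=W[m]; c=P.mean(0); _,_,V=np.linalg.svd((P-c)[:,:2],full_matrices=False); 
t=(P-c)[:,:2]@V[0]; print(len(P),c,V[0],np.degrees(np.arctan2(V[0,1],V[0,0])),t.min(),t.max(),np.percentile(P[:,2],[5,50,95]))
# green base top
hsv=cv2.cvtColor(f,cv2.COLOR_RGB2HSV); g=(hsv[:,:,0]>60)&(hsv[:,:,0]<95)&(hsv[:,:,1]>80)&(W[:,:,2]>.012)&(W[:,:,2]<.03)&(W[:,:,1]<.5)
Q=W[g]; r=cv2.minAreaRect((Q[:,:2]*1000).astype(np.float32)); print(len(Q),r)
E
```

```text
(455, 326) [ 0.4826 -0.1476  0.0192]
(510, 317) [ 0.5016 -0.268   0.0226]
(297, 300) [0.5195 0.1726 0.1671]
(300, 262) [0.6268 0.1925 0.0217]
(303, 357) [0.41   0.1559 0.1855]
(280, 318) [0.4997 0.2359 0.0212]
(325, 310) [0.5097 0.128  0.1018]
(278, 110) [0.9159 0.2232 0.1598]
(233, 345) [ 0.4421  0.3423 -0.0014]
266 [ 0.49101145 -0.21900599  0.01877126] [ 0.15754922 -0.98751114] -80.93532751060702 -0.10165226024727128 0.06982799907263433 [0.01090896 0.01928727 0.02525858]
1496 ((637.7514038085938, 186.84295654296875), (407.40875244140625, 152.67588806152344), 6.665210247039795)
```

```bash
cat >> h.py <<'E'
def rel(pos,yaw):
    o=ctrl.get_obs(); R=Ro.from_euler('xyz',o["orientation"],degrees=True)
    d=R.inv().apply(np.array(pos)-o["tool_pos"]); t=-((yaw-o["orientation"][2]+180)%360-180)
    print("rel",d.round(4),"turn",round(t,2),"n",np.linalg.norm(d)/.0625,abs(t)/10.7)
E
python3 -c "
from h import *
rel([.46,.12,.33],-83.3); rel([.35,.4,.33],-70)
print(ctrl.snapshot('wrist')['T_tool_cam'])"
```

```text
rel [ 0.3688  0.3747 -0.117 ] turn 58.78 n 8.617141456411984 5.493818585939057
rel [ 0.1525  0.1656 -0.1173] turn 45.48 n 4.061458297857926 4.250827931733451
[[-9.42342805e-05 -9.54348748e-01 -2.98694590e-01  8.10656277e-02]
 [ 9.99999981e-01 -1.40430765e-04  1.33198416e-04  3.31418133e-04]
 [-1.69063651e-04 -2.98694572e-01  9.54348743e-01 -1.71312880e-01]
 [ 0.00000000e+00  0.00000000e+00  0.00000000e+00  1.00000000e+00]]
```

The manual's scale: shifts go in shares of 0.6 m and turns go in shares of 90 degrees. Converting my numbers, 0.29 m / 0.6 = 0.4833, 0.25 m / 0.6 = 0.4167, 58.8 degrees / 90 = 0.6533.

Request:
{"method": "drive_effector", "body": {"segments": [[[0,0,-0.1],0.0556,0.088],[[0.05,0.05,-0.195],0.1667,0.088],[[0.125,0.125,-0.195],0.2778,0.088],[[0.2,0.2,-0.195],0.3889,0.088],[[0.2667,0.2667,-0.195],0.5,0.088],[[0.3417,0.3417,-0.195],0.6111,0.088],[[0.4167,0.4167,-0.195],0.6533,0.088],[[0.4833,0.4833,-0.195],0.6533,0.088]]}}

```text
clock: 1.15
tool_pos: [0.4237, 0.2279, 0.3304]
orientation: [-180.0, 0.0, -83.3]
force: [1.6, 1.0, 0.7]
opening: 0.0874
gripper_force: 0.0
```

```bash
python3 -c "
from h import *
rel([.46,.07,.33],-83.3)"
```

```text
rel [ 0.1611 -0.0177  0.0003] turn -0.04 n 2.592530485665042 0.0040867037591373724
```

In the tool's units: 0.138 m / 0.6 = 0.23, -0.075 m / 0.6 = -0.125.

Request:
{"method": "drive_effector", "body": {"segments": [[[0.1,-0.05,0],0,0.088],[[0.1833,-0.1,0],0,0.088],[[0.23,-0.125,0],0,0.088],[[0.23,-0.125,0],0,0.088]]}}

```text
clock: 1.65
tool_pos: [0.5148, 0.0997, 0.3296]
orientation: [179.9, -0.0, -83.5]
force: [0.7, 0.5, -0.1]
opening: 0.0874
gripper_force: 0.0
```

```bash
python3 - <<'E'
from h import *
f,W=snap("wrist"); np.savez("w1",f=f,W=W); save("w1.png",f,k=1.5)
E
```

```text
(no output)
```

View pics/w1.png

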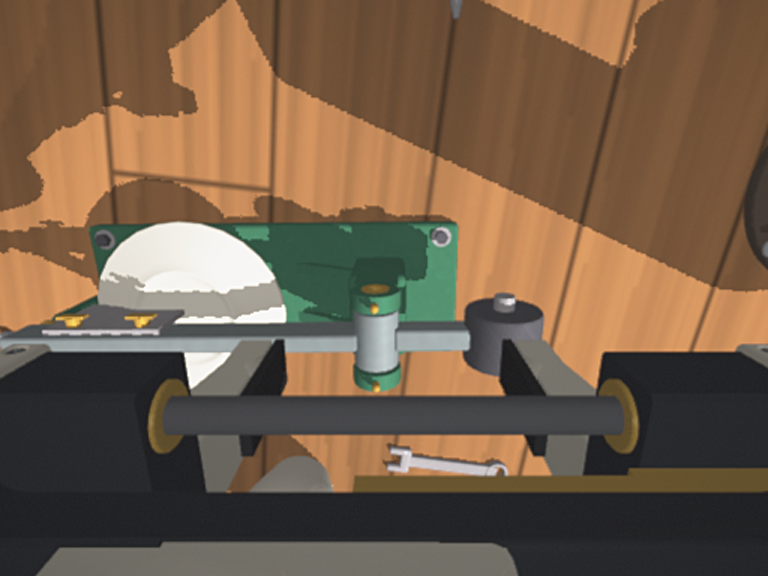

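```bash
python3 - <<'E'
from h import *
from scipy.optimize import least_squares
d=np.load("w1.npz");f,W=d["f"],d["W"]
b=np.zeros(W.shape[:2],bool); b[178:262,228:275]=1
hsv=cv2.cvtColor(f,cv2.COLOR_RGB2HSV)
gr=(hsv[:,:,0]>60)&(hsv[:,:,0]<95)&(hsv[:,:,1]>80)
lug=W[b&gr&(W[:,:,2]>.155)]; eye=W[b&~gr&(W[:,:,2]>.160)]
eye=eye[(abs(eye[:,0]-np.median(eye[:,0]))<.016)]
# base outline
B=W[gr&(W[:,:,2]>.015)&(W[:,:,2]<.028)]; print("base z",np.median(B[:,2]))
r=cv2.minAreaRect((B[:,:2]*1000).astype(np.float32)); print("base",r)
# straight near edge of base (min y' )
yaw=np.radians(6.7)
for it in range(3):
    u=np.array([np.cos(yaw),np.sin(yaw)]); n=np.array([-u[1],u[0]])
    s=B[:,:2]@u; q=B[:,:2]@n
    bins=np.arange(s.min()+.01,s.max()-.01,.006); e=[]
    for k in bins:
        mm=(s>k)&(s<k+.006)
        if mm.sum()>3: e.append((k+.003,q[mm].min()))
    e=np.array(e); e=e[abs(e[:,1]-np.median(e[:,1]))<.006]
    p=np.polyfit(e[:,0],e[:,1],1); yaw+=np.arctan(p[0])
print("edge yaw",np.degrees(yaw),"edge q",np.median(e[:,1]),len(e),"s max/min",s.min(),s.max())
print(len(lug),len(eye))
def res(p):
    x0,a,zc=p; h=[np.cos(a),np.sin(a)]
    o=[]
    for P,R in((lug,.022),(eye,.020)):
        t=(P[:,0]-x0)*h[0]+(P[:,1]-.17)*h[1]
        o.append(np.hypot(t,P[:,2]-zc)-R)
    return np.concatenate(o)
F=least_squares(res,[.52,yaw,.15],loss="soft_l1",f_scale=.001); print("axis x at y=.17, yaw, z",F.x[0],np.degrees(F.x[1]),F.x[2],np.std(F.fun))
a=F.x[1]; n=np.array([-np.sin(a),np.cos(a)]); q=np.sort((lug[:,:2]-[F.x[0],.17])@n)
print("lug along:",np.percentile(q,[0,1,2,5,50,95,98,99,100]).round(4))
gap=np.diff(q); i=gap.argmax(); print("inner faces",q[i],q[i+1])
qe=np.sort((eye[:,:2]-[F.x[0],.17])@n); print("eye",np.percentile(qe,[0,2,98,100]).round(4))
# pin position re-fit later
E
```

```text
base z 0.021632534335712716
base ((641.9589233398438, 167.80532836914062), (415.44659423828125, 118.11823272705078), 6.765814781188965)
edge yaw 6.910434683690058 edge q 0.03147202954548152 53 s max/min 0.4496793561682287 0.8650965368294736
662 1059
axis x at y=.17, yaw, z 0.521926925319104 6.806642299900543 0.1493756538920479 0.002220882182253358
lug along: [-0.0398 -0.0394 -0.0393 -0.039  -0.0259  0.0447  0.0462  0.0467  0.0476]
inner faces -0.020766563144819655 0.03223693160570341
eye [-0.04   -0.0391  0.0416  0.0489]
```

```bash
python3 -c "
from h import *
rel([.4956,-.2474,.20],-80.9)"
```

```text
rel [0.3437 0.0581 0.1299] turn -2.55 n 5.951504388881126 0.23854538600112307
```

In the tool's units: 0.344 m / 0.6 = 0.5733, 0.33 m / 0.6 = 0.55, -2.5 degrees / 90 = -0.0278.

Request:
{"method": "drive_effector", "body": {"segments": [[[0.1,0.0167,0],0,0.088],[[0.2,0.0333,0],0,0.088],[[0.3,0.05,0.0167],0,0.088],[[0.3917,0.0667,0.05],-0.0111,0.088],[[0.475,0.0833,0.1],-0.0222,0.088],[[0.55,0.0967,0.1667],-0.0278,0.088],[[0.5733,0.0967,0.2167],-0.0278,0.088],[[0.5733,0.0967,0.2167],-0.0278,0.088]]}}

```text
clock: 2.7
tool_pos: [0.4951, -0.2463, 0.1978]
orientation: [179.7, 0.1, -80.9]
force: [-0.3, 1.5, 2.0]
opening: 0.0876
gripper_force: 0.0
```

```bash
python3 - <<'E'
from h import *
f,W=snap("wrist"); np.savez("w2",f=f,W=W); save("w2.png",f,k=1.5)
m=(W[:,:,2]>.005)&(W[:,:,2]<.03)&(abs(W[:,:,0]-.49)<.05)&(W[:,:,1]>-.31)&(W[:,:,1]<-.09)
P=W[m]; 
h=P[(P[:,2]>.021)]; sh=P[(P[:,2]<.0205)&(P[:,2]>.012)]
print(len(h),len(sh))
r=cv2.minAreaRect((h[:,:2]*1000).astype(np.float32)); print("head",r,np.median(h[:,2]))
c=sh[:,:2].mean(0); _,_,V=np.linalg.svd(sh[:,:2]-c,full_matrices=False); print(c,np.degrees(np.arctan2(V[0,1],V[0,0])))
t=(P[:,:2]-c)@V[0]; print(t.min(),t.max()); th=(h[:,:2]-c)@V[0]; print(np.percentile(th,[0,2,98,100])); print(((h[:,:2]-c)@V[1]).mean())
E
```

```text
862 697
head ((497.6735534667969, -260.4570617675781), (23.618059158325195, 55.07032012939453), 8.46668529510498) 0.02366348976682643
[ 0.48582981 -0.18194888] -81.41271539926016
-0.06558654353372555 0.1075928020318202
[0.05186232 0.05321835 0.1065749  0.106916  ]
0.0005096872360980843
```

View pics/w2.png

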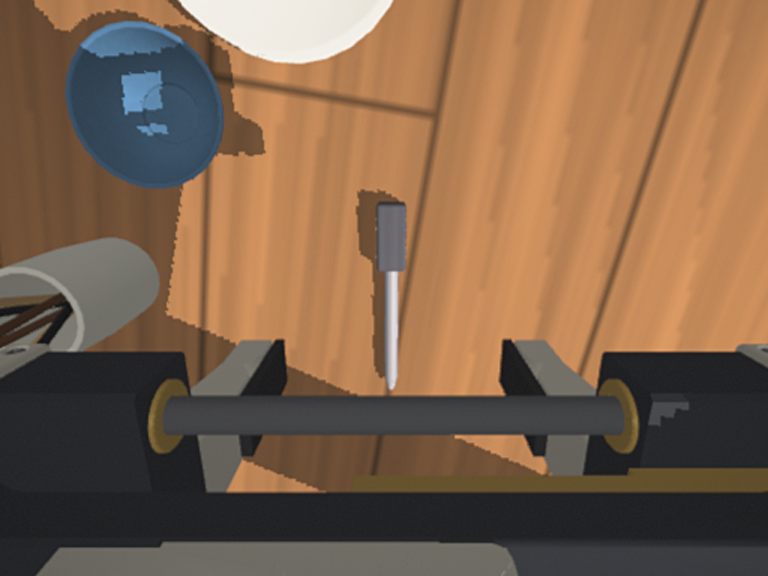

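```bash
python3 -c "
from h import *
rel([.4959,-.2487,.029],-81.45)
W=np.load('top.npz')['W']
m=(W[:,:,2]>.03)&(W[:,:,2]<.3)&(W[:,:,1]<-.0)&(W[:,:,1]>-.36)&(W[:,:,0]>.44)
P=W[m]; i=P[:,0].argsort()[::max(1,len(P)//12)]; print(P[i].round(3))
W=np.load('w2.npz')['W']
m=(W[:,:,2]>.05)&(W[:,:,2]<.15)&(W[:,:,1]<-.1)&(W[:,:,1]>-.4); P=W[m]; i=P[:,0].argsort()[::max(1,len(P)//8)]; print(P[i].round(3))
"
```

```text
rel [0.0025 0.0005 0.1708] turn 0.64 n 2.7337502517544934 0.060244772700592836
[[ 0.63  -0.326  0.046]
 [ 0.687 -0.206  0.218]
 [ 0.698 -0.171  0.057]
 [ 0.704 -0.159  0.047]
 [ 0.715 -0.152  0.057]
 [ 0.722 -0.173  0.086]
 [ 0.73  -0.15   0.095]
 [ 0.735 -0.175  0.034]
 [ 0.738 -0.189  0.089]
 [ 0.746 -0.182  0.095]
 [ 0.758 -0.203  0.088]
 [ 0.764 -0.152  0.219]
 [ 0.78  -0.203  0.208]]
[[ 0.694 -0.183  0.051]
 [ 0.697 -0.173  0.086]
 [ 0.702 -0.202  0.093]
 [ 0.708 -0.155  0.069]
 [ 0.716 -0.217  0.083]
 [ 0.726 -0.219  0.074]
 [ 0.736 -0.175  0.092]
 [ 0.747 -0.154  0.051]
 [ 0.765 -0.181  0.055]]
```

Clear all round. Descend and grip.

In the tool's units: 0.1695 m / 0.6 = 0.2825, 0.15 m / 0.6 = 0.25, 0.6 degrees / 90 = 0.0067.

Request:
{"method": "drive_effector", "body": {"segments": [[[0.0042,0.0008,0.1],0.0067,0.088],[[0.0042,0.0008,0.1917],0.0067,0.088],[[0.0042,0.0008,0.25],0.0067,0.07],[[0.0042,0.0008,0.2825],0.0067,0.06],[[0.0042,0.0008,0.2825],0.0067,0.05]]}}

```text
clock: 3.38
tool_pos: [0.4971, -0.2481, 0.031]
orientation: [180.0, 0.0, -81.3]
force: [-0.1, 0.4, 1.0]
opening: 0.0632
gripper_force: 0.0
```

```bash
python3 -c "
from h import *
rel([.4959,-.2487,.029],-81.45)"
```

```text
rel [0.0004 0.0013 0.002 ] turn 0.15 n 0.03921002964025926 0.014153965205954695
```

In the tool's units: 0.002 m / 0.6 = 0.0033, 0.001 m / 0.6 = 0.0017, 0.2 degrees / 90 = 0.0022.

Request:
{"method": "drive_effector", "body": {"segments": [[[0,0.0017,0.0033],0.0022,0.04],[[0,0.0017,0.0033],0.0022,0.02],[[0,0.0017,0.0033],0.0022,0.0],[[0,0.0017,0.0033],0.0022,0.0],[[0,0.0017,0.0033],0.0022,0.0],[[0,0.0017,0.0033],0.0022,0.0]]}}

```text
clock: 4.12
tool_pos: [0.4955, -0.2495, 0.0288]
orientation: [180.0, 0.0, -81.6]
force: [-0.1, 0.4, 0.1]
opening: 0.0036
gripper_force: 0.0
```

```bash
python3 - <<'E'
from h import *
print(ctrl.get_obs()["opening"],ctrl.get_obs()["gripper_force"])
f,W=snap("wrist"); save("w3.png",f,k=1.5)
E
```

```text
0.0035929714882729953 0.0
```

View pics/w3.png

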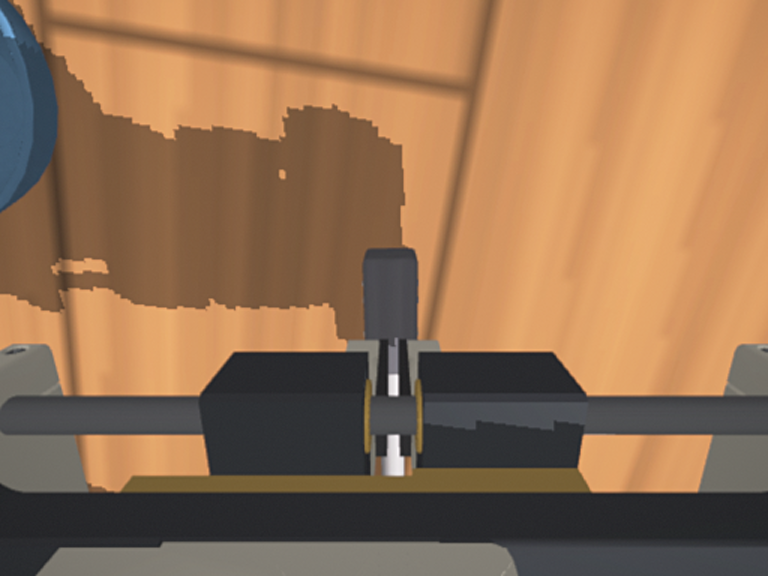

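```bash
python3 - <<'E'
from h import *
o=ctrl.get_obs();print(o["tool_pos"],o["orientation"],o["opening"])
f,W=snap("wrist"); np.savez("w3",f=f,W=W)
for u,v in[(391,252),(391,275),(391,300),(391,330),(391,342),(393,360),(393,385),(360,345),(372,400),(430,345),(382,372),(404,372),(395,465)]: print(u,v,W[round(v/1.5),round(u/1.5)].round(4))
f,W=snap("top"); save("t3.png",f,(240,150,400,270),5)
E
```

```text
[ 0.49548043 -0.24951826  0.02871106] [ 1.79992072e+02  1.44256354e-03 -8.16165152e+01] 0.002322592299812761
391 252 [ 0.5014 -0.2878  0.0122]
391 275 [ 0.5003 -0.2804  0.0229]
391 300 [ 0.4986 -0.269   0.0232]
391 330 [ 0.4966 -0.2555  0.0246]
391 342 [ 0.4957 -0.2489  0.0228]
393 360 [ 0.4938 -0.2407  0.0239]
393 385 [ 0.4913 -0.2243  0.0181]
360 345 [ 0.5092 -0.2593  0.0519]
372 400 [ 0.5044 -0.283   0.1259]
430 345 [ 0.4825 -0.2625  0.0504]
382 372 [ 0.5002 -0.2591  0.07  ]
404 372 [ 0.493  -0.2597  0.0693]
395 465 [ 0.4838 -0.1782  0.0173]
```

View pics/t3.png

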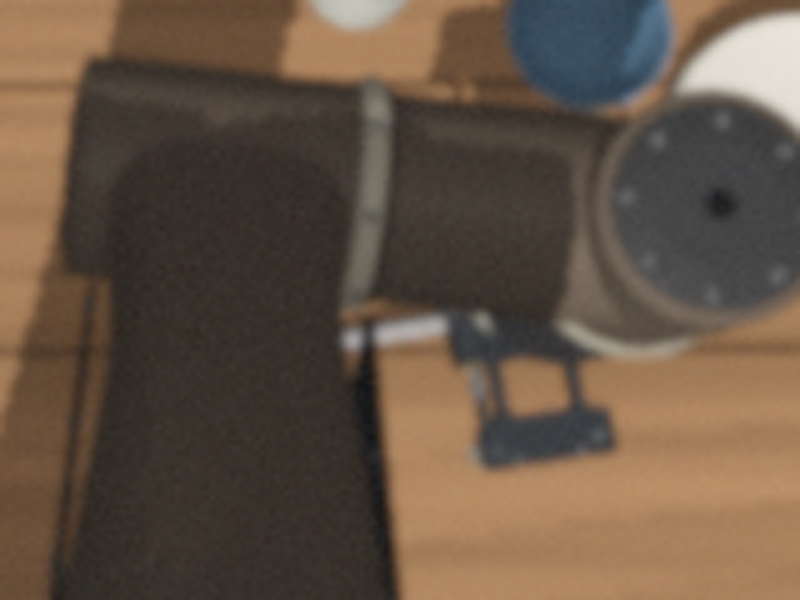

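```bash
python3 - <<'E'
from h import *
W=np.load("w3.npz")["W"]
for u in (240,243,246,250,253,256,259,262,265,268,271,275,280,285):
    print(u,[tuple((W[v,u,[1,2]]*1000).round(0).astype(int)) for v in range(222,250,2)])
E
```

```text
240 [(np.int64(-241), np.int64(0)), (np.int64(-240), np.int64(0)), (np.int64(-259), np.int64(46)), (np.int64(-259), np.int64(49)), (np.int64(-259), np.int64(52)), (np.int64(-259), np.int64(54)), (np.int64(-287), np.int64(113)), (np.int64(-287), np.int64(115)), (np.int64(-287), np.int64(116)), (np.int64(-287), np.int64(118)), (np.int64(-287), np.int64(118)), (np.int64(-287), np.int64(120)), (np.int64(-287), np.int64(121)), (np.int64(-287), np.int64(122))]
243 [(np.int64(-251), np.int64(22)), (np.int64(-250), np.int64(23)), (np.int64(-259), np.int64(46)), (np.int64(-259), np.int64(48)), (np.int64(-260), np.int64(52)), (np.int64(-260), np.int64(55)), (np.int64(-287), np.int64(113)), (np.int64(-287), np.int64(114)), (np.int64(-287), np.int64(116)), (np.int64(-287), np.int64(117)), (np.int64(-287), np.int64(119)), (np.int64(-287), np.int64(121)), (np.int64(-287), np.int64(121)), (np.int64(-287), np.int64(122))]
246 [(np.int64(-252), np.int64(23)), (np.int64(-251), np.int64(24)), (np.int64(-259), np.int64(46)), (np.int64(-259), np.int64(49)), (np.int64(-260), np.int64(52)), (np.int64(-259)
[... 4669 characters left out ...]
 np.int64(118)), (np.int64(-289), np.int64(118)), (np.int64(-289), np.int64(120)), (np.int64(-289), np.int64(121)), (np.int64(-288), np.int64(122))]
285 [(np.int64(-246), np.int64(0)), (np.int64(-244), np.int64(0)), (np.int64(-263), np.int64(45)), (np.int64(-263), np.int64(49)), (np.int64(-263), np.int64(52)), (np.int64(-263), np.int64(55)), (np.int64(-289), np.int64(113)), (np.int64(-289), np.int64(114)), (np.int64(-289), np.int64(116)), (np.int64(-289), np.int64(117)), (np.int64(-289), np.int64(118)), (np.int64(-9223372036854775808), np.int64(-9223372036854775808)), (np.int64(-289), np.int64(122)), (np.int64(-289), np.int64(123))]<stdin>:4: RuntimeWarning: invalid value encountered in cast
```

Request:
{"method": "drive_effector", "body": {"segments": [[[0,0,0],0,0.05],[[0,0,0],0,0.05],[[0,0,0],0,0.05],[[0,0,0],0,0.05],[[0,0,0],0,0.05],[[0,0,0],0,0.05]]}}

```text
clock: 5.03
tool_pos: [0.4955, -0.2495, 0.0288]
orientation: [180.0, -0.0, -81.6]
force: [0.2, -1.2, -0.8]
opening: 0.0491
gripper_force: 0.0
```

Request:
{"method": "drive_effector", "body": {"segments": [[[0,0,0.0167],0,0.05],[[0,0,0.0333],0,0.05],[[0,0,0.045],0,0.05],[[0,0,0.0533],0,0.05],[[0,0,0.0583],0,0.05],[[0,0,0.0583],0,0.05]]}}

```text
clock: 5.78
tool_pos: [0.4955, -0.2495, -0.0064]
orientation: [180.0, 0.0, -81.6]
force: [-0.1, 0.4, -0.7]
opening: 0.0499
gripper_force: 0.0
```

In the tool's units: 0.001 m / 0.6 = 0.0017.

Request:
{"method": "drive_effector", "body": {"segments": [[[0,0,0.0017],0,0.0],[[0,0,0.0017],0,0.0],[[0,0,0.0017],0,0.0],[[0,0,0.0017],0,0.0],[[0,0,0.0017],0,0.0],[[0,0,0.0017],0,0.0]]}}

```text
clock: 6.52
tool_pos: [0.4958, -0.2495, -0.0071]
orientation: [-180.0, -0.0, -81.6]
force: [-0.1, 0.7, 1.2]
opening: 0.0237
gripper_force: 30.0
```

Request:
{"method": "drive_effector", "body": {"segments": [[[0,0,-0.0167],0,0.0],[[0,0,-0.0833],0,0.0],[[0,0,-0.1833],0,0.0],[[0,0,-0.2833],0,0.0],[[0,0,-0.35],0,0.0],[[0,0,-0.3667],0,0.0],[[0,0,-0.3667],0,0.0]]}}

```text
clock: 7.4
tool_pos: [0.495, -0.2492, 0.2125]
orientation: [-180.0, 0.0, -81.6]
force: [-0.4, 0.2, -3.8]
opening: 0.0239
gripper_force: 30.0
```

```bash
python3 - <<'E'
from h import *
f,W=snap("wrist"); np.savez("w4",f=f,W=W); save("w4.png",f,k=1.5)
E
```

```text
(no output)
```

View pics/w4.png

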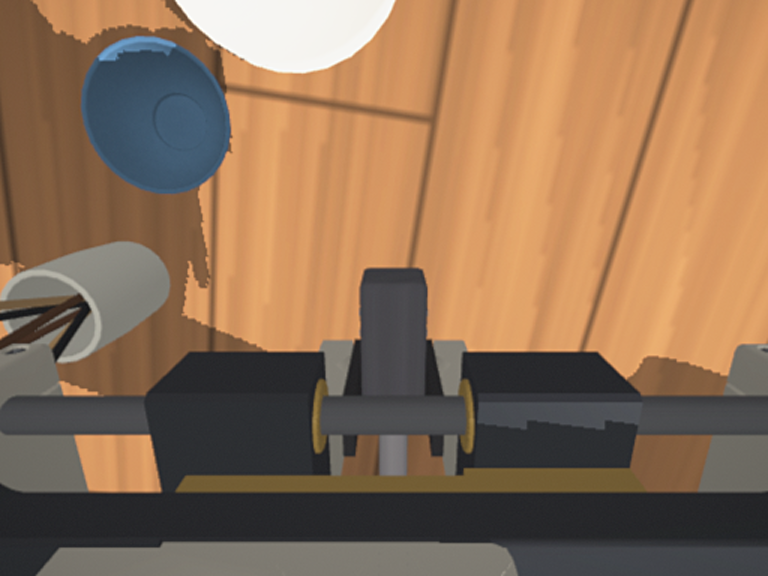

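```bash
cat > pinm.py <<'E'
from h import *
def pin(W,o):
    R=Ro.from_euler('xyz',o["orientation"],degrees=True)
    T=R.inv().apply((W.reshape(-1,3)-o["tool_pos"])).reshape(W.shape)
    h=T[193:225,243:281].reshape(-1,3)          # head top
    h=h[np.isfinite(h[:,2])]
    z0=np.median(h[:,2]); h=h[abs(h[:,2]-z0)<.006]
    A=np.c_[h[:,0],h[:,1],np.ones(len(h))]; c=np.linalg.lstsq(A,h[:,2],rcond=None)[0]
    print("head top z=%.4f+%.4f x +%.4f y"%(c[2],c[0],c[1]), "rms",np.std(A@c-h[:,2]),len(h))
    # head edges rows
    L=[]
    for v in range(184,222,3):
        r=T[v,225:300]; g=np.isfinite(r[:,2])&(abs(r[:,2]-z0)<.008)
        if g.sum()>20: q=r[g]; L.append((np.median(q[:,0]),(q[:,1].min()+q[:,1].max())/2,np.ptp(q[:,1]),np.median(q[:,2])))
    print(np.array(L).round(4))
    s=T[296:315,250:275]; g=np.isfinite(s[...,2])&(s[...,2]>z0-.005)&(s[...,2]<z0+.03)
    q=s[g]; print("shank top",[ (np.median(s[i][g[i]],0).round(4),g[i].sum()) for i in range(0,19,3) if g[i].any()])
    hh=T[170:225,250:270].reshape(-1,3); hh=hh[abs(hh[:,2]-z0)<.004]; print("head end x",np.nanmax(hh[:,0]))
E
python3 - <<'E'
from pinm import *
pin(np.load("w4.npz")["W"],ctrl.get_obs())
E
```

```text
head top z=-0.0318+-0.0117 x +-0.0032 y rms 0.0005723735454630678 1209
[[ 0.0389 -0.0001  0.0223 -0.0297]
 [ 0.0379  0.      0.0231 -0.0315]
 [ 0.0364 -0.0001  0.0229 -0.0321]
 [ 0.0347 -0.0003  0.0236 -0.0319]
 [ 0.0331 -0.0001  0.0232 -0.0319]
 [ 0.0315 -0.0001  0.0232 -0.0321]
 [ 0.0298 -0.0005  0.0243 -0.0321]
 [ 0.0281 -0.0004  0.0241 -0.0321]
 [ 0.0264 -0.0004  0.0229 -0.032 ]
 [ 0.0247 -0.0004  0.0231 -0.032 ]
 [ 0.023  -0.0003  0.0231 -0.0321]
 [ 0.0212 -0.0003  0.0245 -0.0319]]
shank top [(array([-0.0319, -0.0007, -0.0253]), np.int64(19)), (array([-0.0344, -0.0007, -0.0248]), np.int64(19)), (array([-0.0365, -0.0004, -0.025 ]), np.int64(18)), (array([-0.0387, -0.0004, -0.025 ]), np.int64(18)), (array([-0.041 , -0.0004, -0.0249]), np.int64(18)), (array([-0.0431, -0.0004, -0.0251]), np.int64(18)), (array([-0.0453, -0.0004, -0.0252]), np.int64(18))]
head end x 0.039356806426810755
```

```bash
python3 -c "
from h import *
rel([.465,.09,.33],-83.2)"
```

```text
rel [-0.3399 -0.0199 -0.1182] turn 1.57 n 5.766356553913493 0.14654098694463394
```

In the tool's units: -0.34 m / 0.6 = -0.5667, -0.295 m / 0.6 = -0.4917, 1.6 degrees / 90 = 0.0178.

Request:
{"method": "drive_effector", "body": {"segments": [[[-0.0333,0,-0.0833],0.0056,0.0],[[-0.1,-0.0083,-0.1583],0.0167,0.0],[[-0.2,-0.0167,-0.1967],0.0178,0.0],[[-0.3,-0.025,-0.1967],0.0178,0.0],[[-0.4,-0.0333,-0.1967],0.0178,0.0],[[-0.4917,-0.0333,-0.1967],0.0178,0.0],[[-0.5667,-0.0333,-0.1967],0.0178,0.0],[[-0.5667,-0.0333,-0.1967],0.0178,0.0]]}}

```text
clock: 8.45
tool_pos: [0.4646, 0.0922, 0.3284]
orientation: [179.8, -0.1, -83.0]
force: [-0.1, -1.1, -3.7]
opening: 0.0238
gripper_force: 30.0
```

Request:
{"method": "drive_effector", "body": {"segments": [[[0,0,0],0,0],[[0,0,0],0,0],[[0,0,0],0,0]]}}

```text
clock: 8.82
tool_pos: [0.4658, 0.0889, 0.3305]
orientation: [180.0, -0.0, -83.3]
force: [-0.2, 0.1, -2.8]
opening: 0.0234
gripper_force: 30.0
```

```bash
cat > hinge.py <<'E'
from h import *
from scipy.optimize import least_squares
def fit(f,W,name):
    hsv=cv2.cvtColor(f,cv2.COLOR_RGB2HSV)
    gr=(hsv[:,:,0]>60)&(hsv[:,:,0]<95)&(hsv[:,:,1]>80)
    a=np.radians(6.8); u=np.array([np.cos(a),np.sin(a)]); n=np.array([-u[1],u[0]]); c=np.array([.5214,.1739])
    s=(W[...,:2]-c)@u; q=(W[...,:2]-c)@n; z=W[...,2]
    for lab,m,R in(("near",gr&(q>-.046)&(q<-.029),.022),("eye",~gr&(abs(q)<.024),.020),("far",gr&(q>.03)&(q<.05),.022)):
        m=m&(abs(s)<.03)&(z>.157)&(z<.178)
        S,Z,Q=s[m],z[m],q[m]
        F=least_squares(lambda p:np.hypot(S-p[0],Z-p[1])-R,[0,.15],loss="soft_l1",f_scale=.0007)
        k=abs(F.fun)<.0025
        F2=least_squares(lambda p:np.hypot(S[k]-p[0],Z[k]-.15)-R,[F.x[0]])
        print(name,lab,m.sum(),"s,z",F.x.round(4),"s|z=.15",F2.x.round(4),"mad",np.median(abs(F.fun)).round(5),"q",np.percentile(Q,[0,1,50,99,100]).round(4),"smid by z",[ (round(zz,3),round((S[abs(Z-zz)<.002].min()+S[abs(Z-zz)<.002].max())/2,4)) for zz in(.16,.165)])
E
python3 - <<'E'
from hinge import *
d=np.load("w1.npz"); fit(d["f"],d["W"],"w1")
print(ctrl.get_obs()["tool_pos"],ctrl.get_obs()["orientation"])
f,W=snap("wrist"); np.savez("w5",f=f,W=W); save("w5.png",f,k=1.5); fit(f,W,"w5")
f,W=snap("wrist"); fit(f,W,"w5b")
E
```

```text
w1 near 340 s,z [0.     0.1492] s|z=.15 [0.0002] mad 0.00047 q [-0.0437 -0.0434 -0.0379 -0.0295 -0.0291] smid by z [(0.16, np.float64(0.0)), (0.165, np.float64(0.0004))]
w1 eye 1224 s,z [-0.      0.1497] s|z=.15 [-0.0001] mad 0.00061 q [-0.0239 -0.0233 -0.0013  0.0234  0.0239] smid by z [(0.16, np.float64(-0.0002)), (0.165, np.float64(-0.0004))]
w1 far 226 s,z [-0.      0.1494] s|z=.15 [0.0001] mad 0.00039 q [0.0301 0.0302 0.0356 0.0433 0.0437] smid by z [(0.16, np.float64(-0.0008)), (0.165, np.float64(-0.0003))]
[0.46580229 0.08890353 0.33048455] [ 1.79972647e+02 -1.39617035e-02 -8.33034686e+01]
w5 near 344 s,z [0.     0.1492] s|z=.15 [0.0002] mad 0.00055 q [-0.0438 -0.0435 -0.038  -0.0292 -0.029 ] smid by z [(0.16, np.float64(-0.0)), (0.165, np.float64(-0.0003))]
w5 eye 597 s,z [0.0007 0.1498] s|z=.15 [0.0002] mad 0.00078 q [-0.024  -0.0239 -0.0098  0.0025  0.005 ] smid by z [(0.16, np.float64(0.0001)), (0.165, np.float64(0.0024))]
  return _methods._mean(a, axis=axis, dtype=dtype,
  ret = ret.dtype.type(ret / rcount)
Traceback (most recent call last):
  File "hinge.py", line 14, in fit
    print(name,lab,m.sum(),"s,z",F.x.round(4),"s|z=.15",F2.x.round(4),"mad",np.median(abs(F.fun)).round(5),"q",np.percentile(Q,[0,1,50,99,100]).round(4),"smid by z",[ (round(zz,3),round((S[abs(Z-zz)<.002].min()+S[abs(Z-zz)<.002].max())/2,4)) for zz in(.16,.165)])
                                                                                                               ~~~~~~~~~~~~~^^^^^^^^^^^^^^^^^^^
IndexError: index -1 is out of bounds for axis 0 with size 0
```

View pics/w5.png

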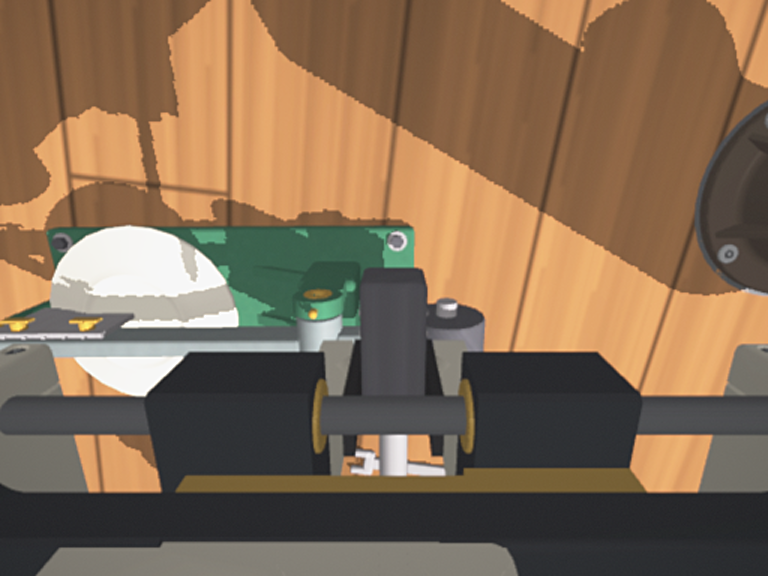

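```bash
python3 -c "
from h import *
rel([.5447,-.0277,.33],-83.2);rel([.5447,-.0277,.1318],-83.2)"
```

```text
rel [ 0.1251 -0.0647  0.0006] turn -0.1 n 2.253726690403415 0.009075527335247129
rel [ 0.1251 -0.0648  0.1988] turn -0.1 n 3.8982908942530843 0.009075527335247129
```

In the tool's units: 0.1988 m / 0.6 = 0.3313, 0.185 m / 0.6 = 0.3083.

Request:
{"method": "drive_effector", "body": {"segments": [[[0.0833,-0.0417,0],0,0.0],[[0.1667,-0.0833,0.0167],0,0.0],[[0.2083,-0.1083,0.0833],0,0.0],[[0.2083,-0.1083,0.1667],0,0.0],[[0.2083,-0.1083,0.25],0,0.0],[[0.2083,-0.1083,0.3083],0,0.0],[[0.2083,-0.1083,0.3313],0,0.0],[[0.2083,-0.1083,0.3313],0,0.0]]}}

```text
clock: 9.88
tool_pos: [0.5451, -0.027, 0.1319]
orientation: [180.0, -0.0, -83.2]
force: [0.0, -0.5, -2.7]
opening: 0.0238
gripper_force: 30.0
```

Request:
{"method": "drive_effector", "body": {"segments": [[[0,0,0],0,0],[[0,0,0],0,0]]}}

```text
clock: 10.12
tool_pos: [0.546, -0.0264, 0.1335]
orientation: [-179.8, 0.0, -83.2]
force: [-0.7, 0.9, -4.1]
opening: 0.0237
gripper_force: 30.0
```

```bash
python3 - <<'E'
from h import *
rel([.5447,-.0277,.1318],-83.2)
f,W=snap("scene"); np.savez("s6",f=f,W=W); save("s6.png",f,(220,130,350,230),6)
print(ctrl.get_obs()["force"],ctrl.get_obs()["moment"])
E
```

```text
rel [0.0012 0.0014 0.0017] turn 0.0 n 0.039675958930823006 3.808654375640128e-06
[ 0.41686062 -0.0904481  -3.30830455] [ 0.02500188  0.0111324  -0.01152022]
```

View pics/s6.png

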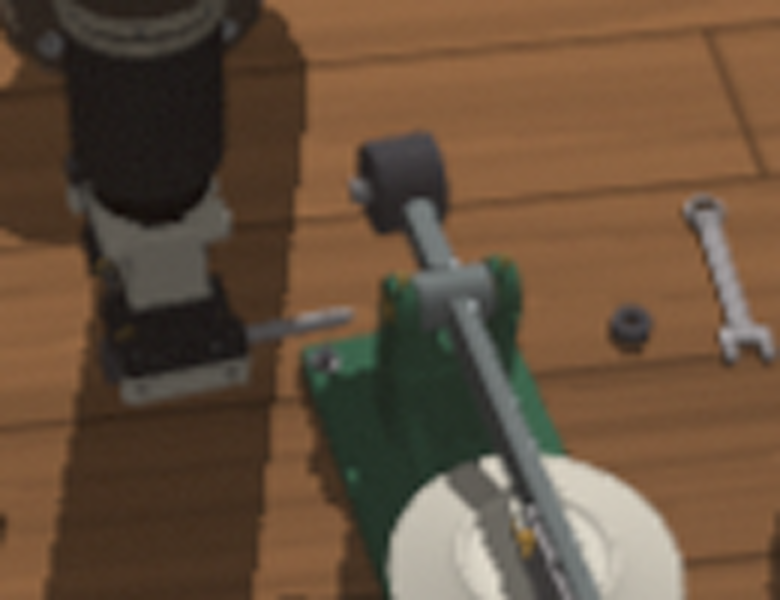

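```bash
python3 - <<'E'
from h import *
p=[]
for i in range(6):
    ctrl.snapshot("scene"); o=ctrl.get_obs(); p.append(np.r_[o["tool_pos"],o["orientation"][2],o["force"]])
p=np.array(p);print(p.round(4)); print(p.mean(0).round(4))
E
```

```text
[[ 5.45600e-01 -2.65000e-02  1.33000e-01 -8.32027e+01 -8.67200e-01
   2.63100e-01 -3.52840e+00]
 [ 5.45400e-01 -2.65000e-02  1.32800e-01 -8.32027e+01  2.72000e-02
  -4.52500e-01 -3.45580e+00]
 [ 5.45300e-01 -2.65000e-02  1.32600e-01 -8.32034e+01  1.51500e-01
   3.73400e-01 -3.04660e+00]
 [ 5.45200e-01 -2.66000e-02  1.32400e-01 -8.32094e+01 -3.40700e-01
  -3.00000e-02 -3.57640e+00]
 [ 5.45100e-01 -2.66000e-02  1.32300e-01 -8.32093e+01 -4.95000e-01
  -2.72300e-01 -2.72090e+00]
 [ 5.45100e-01 -2.66000e-02  1.32100e-01 -8.32069e+01 -8.90600e-01
  -1.33980e+00 -2.18360e+00]]
[ 5.45300e-01 -2.65000e-02  1.32500e-01 -8.32057e+01 -4.02500e-01
 -2.43000e-01 -3.08530e+00]
```

The manual's scale: shifts go in shares of 0.6 m and turns go in shares of 90 degrees. Converting my numbers, -0.036 m / 0.6 = -0.06, -0.033 m / 0.6 = -0.055.

Request:
{"method": "drive_effector", "body": {"segments": [[[-0.0133,0.0005,0],0,0],[[-0.0267,0.0005,0],0,0],[[-0.0367,0.0005,0],0,0],[[-0.0433,0.0005,0],0,0],[[-0.05,0.0005,0],0,0],[[-0.055,0.0005,0],0,0],[[-0.06,0.0005,0],0,0],[[-0.06,0.0005,0],0,0]]}}

```text
clock: 11.48
tool_pos: [0.5405, 0.0092, 0.132]
orientation: [-180.0, 0.0, -83.2]
force: [0.0, -0.2, -3.5]
opening: 0.0237
gripper_force: 30.0
```

```bash
python3 -c "
from h import *
o=ctrl.get_obs();n=np.array([-.1184,.993,0]);print((o['tool_pos']-[.5262,.1302,0])@n+.134,o['force'],o['moment']); rel([.5282,.1133,.1318],-83.2)"
```

```text
0.012180657487554272 [ 0.02047658 -0.18770687 -3.53946514] [ 0.0039357  -0.02828922  0.02686375]
rel [-1.048e-01 -1.000e-04  2.000e-04] turn 0.0 n 1.676760256064579 3.906482459433817e-05
```

In the tool's units: -0.03 m / 0.6 = -0.05, -0.025 m / 0.6 = -0.0417.

Request:
{"method": "drive_effector", "body": {"segments": [[[-0.0083,0,0],0,0],[[-0.0167,0,0],0,0],[[-0.025,0,0],0,0],[[-0.0333,0,0],0,0],[[-0.0417,0,0],0,0],[[-0.05,0,0],0,0],[[-0.05,0,0],0,0]]}}

```text
clock: 12.35
tool_pos: [0.5369, 0.0392, 0.132]
orientation: [-180.0, 0.0, -83.2]
force: [-1.1, 0.2, -2.1]
opening: 0.0239
gripper_force: 30.0
```

```bash
python3 -c "
from h import *
o=ctrl.get_obs();print(o['moment'].round(3)); rel([.5282,.1133,.1318],-83.2)"
```

```text
[ 0.064 -0.023  0.015]
rel [-0.0746 -0.0001  0.0002] turn 0.02 n 1.1931235132691815 0.001837052855531961
```

In the tool's units: -0.035 m / 0.6 = -0.0583, -0.031 m / 0.6 = -0.0517.

Request:
{"method": "drive_effector", "body": {"segments": [[[-0.01,0,0],0,0],[[-0.02,0,0],0,0],[[-0.03,0,0],0,0],[[-0.0383,0,0],0,0],[[-0.045,0,0],0,0],[[-0.0517,0,0],0,0],[[-0.0583,0,0],0,0],[[-0.0583,0,0],0,0]]}}

```text
clock: 13.35
tool_pos: [0.5328, 0.0739, 0.132]
orientation: [-180.0, 0.0, -83.2]
force: [-0.6, -0.3, -3.5]
opening: 0.0239
gripper_force: 30.0
```

```bash
python3 -c "
from h import *
o=ctrl.get_obs();print(o['moment'].round(3)); rel([.5282,.1133,.1318],-83.2)"
```

```text
[ 0.01  -0.052  0.005]
rel [-0.0397 -0.0001  0.0002] turn 0.01 n 0.6353635478807531 0.0006073650749218894
```

Nose is about 77 mm in, entering the far bushing, force-free. Continue.

In the tool's units: -0.034 m / 0.6 = -0.0567, -0.03 m / 0.6 = -0.05.

Request:
{"method": "drive_effector", "body": {"segments": [[[-0.0083,0,0],0,0],[[-0.0167,0,0],0,0],[[-0.025,0,0],0,0],[[-0.0333,0,0],0,0],[[-0.0417,0,0],0,0],[[-0.05,0,0],0,0],[[-0.0567,0,0],0,0],[[-0.0567,0,0],0,0]]}}

```text
clock: 14.35
tool_pos: [0.5288, 0.1077, 0.1319]
orientation: [-180.0, 0.0, -83.2]
force: [-0.2, 0.1, -3.3]
opening: 0.0237
gripper_force: 30.0
```

```bash
python3 -c "
from h import *
o=ctrl.get_obs();print(o['moment'].round(3)); rel([.5282,.1133,.1318],-83.2)"
```

```text
[ 0.138 -0.099  0.046]
rel [-0.0056 -0.0001  0.0001] turn 0.01 n 0.08941131420291337 0.0011972726018706597
```

In the tool's units: -0.006 m / 0.6 = -0.01, -0.005 m / 0.6 = -0.0083.

Request:
{"method": "drive_effector", "body": {"segments": [[[-0.0033,0,0],0,0],[[-0.0067,0,0],0,0],[[-0.0083,0,0],0,0],[[-0.01,0,0],0,0],[[-0.01,0,0],0,0]]}}

```text
clock: 14.98
tool_pos: [0.5281, 0.1134, 0.1319]
orientation: [180.0, 0.0, -83.2]
force: [1.5, -0.2, -4.1]
opening: 0.0235
gripper_force: 30.0
```

In the tool's units: -0.001 m / 0.6 = -0.0017, -0.0005 m / 0.6 = -0.0008.

Request:
{"method": "drive_effector", "body": {"segments": [[[-0.0008,0,0],0,0],[[-0.0017,0,0],0,0],[[-0.0017,0,0],0,0]]}}

```text
clock: 15.35
tool_pos: [0.528, 0.1142, 0.1319]
orientation: [180.0, -0.0, -83.2]
force: [0.9, -1.8, -4.3]
opening: 0.0235
gripper_force: 30.0
```

In the tool's units: -0.001 m / 0.6 = -0.0017, -0.0005 m / 0.6 = -0.0008.

Request:
{"method": "drive_effector", "body": {"segments": [[[-0.0008,0,0],0,0],[[-0.0017,0,0],0,0],[[-0.0017,0,0],0,0]]}}

```text
clock: 15.72
tool_pos: [0.5279, 0.1142, 0.132]
orientation: [180.0, -0.1, -83.2]
force: [4.3, -7.5, -3.7]
opening: 0.0237
gripper_force: 30.0
```

In the tool's units: -0.001 m / 0.6 = -0.0017, -0.0005 m / 0.6 = -0.0008.

Request:
{"method": "drive_effector", "body": {"segments": [[[-0.0008,0,0],0,0],[[-0.0017,0,0],0,0],[[-0.0017,0,0],0,0]]}}

```text
clock: 16.1
tool_pos: [0.5279, 0.1142, 0.132]
orientation: [180.0, -0.2, -83.2]
force: [5.6, -11.9, -5.1]
opening: 0.024
gripper_force: 30.0
```

```bash
python3 - <<'E'
from h import *
for i in range(6): ctrl.snapshot("top")
f,W=snap("scene"); save("s7.png",f,(220,130,350,230),6)
o=ctrl.get_obs(); print(o["tool_pos"],o["force"],o["opening"])
E
```

```text
[0.52792067 0.11424996 0.1319566 ] [  6.12843886 -11.47487869  -4.86972488] 0.02403665888770241
```

View pics/s7.png

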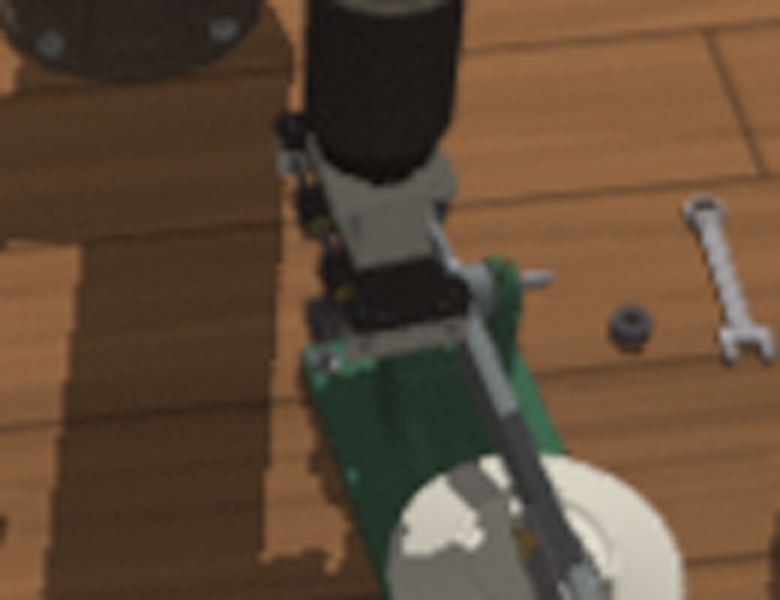

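```bash
python3 - <<'E'
from h import *
f,W=snap("scene")
n=np.array([-.1184,.993]);u=np.array([.993,.1184]);nb=np.array([.5266,.1302])
w=W[165:190,295:325]; q=(w[...,:2]-nb)@n; s=(w[...,:2]-nb)@u
m=(q>.09)&(q<.14)&(abs(s)<.012)&(abs(w[...,2]-.15)<.015)
print(m.sum(), np.sort(q[m])[-8:].round(4), s[m].mean(), w[...,2][m].mean())
w2=W[160:200,285:320];q2=(w2[...,:2]-nb)@n;s2=(w2[...,:2]-nb)@u; g=(f[160:200,285:320,1]>1.3*f[160:200,285:320,0].astype(float))&(abs(s2)<.03)&(w2[...,2]>.13)&(q2>.05); print("far lug q max",np.sort(q2[g])[-6:].round(4))
E
```

```text
15 [0.1043 0.1044 0.105  0.1081 0.1117 0.1125 0.1154 0.1159] 0.0009119879751289674 0.15406232017805158
far lug q max [0.0833 0.0845 0.0845 0.0847 0.0854 0.0862]
```

```bash
python3 -c "
from plant import ctrl
print(ctrl.close_job())"
```

```text
the job is handed in; nothing more can be done
None
```

The hinge pin is through the near bushing, the eye and the far bushing and pushed home with its nose about 30 mm out of the far lug; I handed the job in with the gripper still holding the head and pressing with about 12 N, after one closing on air above the pin because the fingertips sit about 40 mm higher than the stated TCP.

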